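# Hold the timing stand open for the watch

## Task

Get the timing stand ready for the watchmaker, who is about to lay the watch on it with both hands: swing the bench magnifier to either side until it is at least a hand's breadth clear of the stand, then draw the stand's spring-loaded jaw out by its pull bar until the jaw's yellow index line stands level with the red size rider, and finish still holding it there. Do not let the jaw snap back, leave the rider as it is set, and leave the other things on the bench where they are.

Things in the scene. Friction and masses are not known exactly. Their poses are not given: they have to be found in the camera images.
- stand: Timing stand (watch pickup) screwed to the bench: black foot 150 x 100 x 10 mm, short pillar, black head 100 mm (x) x 66 mm (y), top 74 mm above the bench, two aluminium jaws on it up to 104 mm high (fixed one at +x, sliding one). Starts under the magnifier. Origin: on the bench under the head's middle; z up; the jaw pulls out along -x, which faces the robot within 0.5 rad. White scale along the -y edge.
- jaw (a joint): Travel of the sliding jaw in m: 0 = shut (where the spring keeps it), grows as it is pulled out along the stand's -x axis, end stop at 0.036. The spring pulls back with about 5 N at 0 and 0.15 N more per mm; let go, the jaw snaps shut.
- pull_bar (a point): Middle of the pull bar: aluminium cross bar 14 mm thick (stand's x), 66 mm long (y), 20 mm high, centred 63 mm above the bench; jaw shut, it is 99 mm from the stand's origin along -x. Two 6 mm rods, 40 mm free between them, join it to the head, whose end face is 42 mm behind the bar (39 at a flat cap). Under the bar only bench; the foot's edge is 22 mm behind it. Moves with the jaw; axes as the stand's.
- jaw_index (a point): Tip of the yellow index line (3 mm wide) on the jaw's -y side, 78 mm above the bench, just above the white scale. It moves with the jaw along the stand's -x. Axes as the stand's.
- size_mark (a point): Point of the line on the red size rider clipped on the head's -y edge (rider 7 x 6 x 12 mm, line 3 mm wide), 78 mm above the bench, on the path of the index point: the jaw is at the mark when the two points coincide. Set 14 to 28 mm from the shut jaw's index, along the stand's -x. Axes as the stand's.
- lens (a point): Centre of the magnifier's round lens, 232 mm above the bench and 270 mm from the hinge axis. The white rim is 124 mm across and 22 mm thick (221 to 243 mm above the bench).
- lens_handle (a point): Middle of the magnifier's handle, a level black rod 13 mm thick continuing the arm beyond the lens, 60 to 110 mm from the lens centre, 17 mm ball at its end; 232 mm above the bench. Its x axis points along the rod to the vertical hinge, 355 mm from this point, on a fixed 22 mm post beyond the stand. It swings over 1 rad either way, takes about 1.2 N here and stays where it is left.
- watch: The watch that is to be timed: a round steel watch head, 37 mm across and 9 mm thick, lying on the cushion. Origin: centre of its underside. Leave it there.
- cushion: Dark blue round cushion 84 mm across and 20 mm high, under the watch. Origin: centre of its underside. Leave it.
- holder: Black round stepped movement holder, 72 mm across and 40 mm high, with an open movement on it. Origin: centre of its underside. Leave it.
- dust_cover: Clear bell-shaped dust cover on a grey tray, 88 mm across and 65 mm high with its black knob. Origin: centre of its underside. Leave it.
- blower: Black rubber dust blower standing upright, 62 mm across and 105 mm high. Origin: centre of its underside. Leave it.
- loupe: Black eye loupe, 36 mm across and 26 mm high. Origin: centre of its underside. Leave it.
- driver_red: Steel screwdriver with a red head, about 103 mm long and 8 mm thick, lying on the bench. Origin: under its middle. Leave it.
- driver_blue: The same with a blue head. Leave it.
- tweezers: Steel tweezers, about 125 mm long and 6 mm high, lying on the bench. Origin: under the middle. Leave it.
There are look-alikes about, which are no part of the job. What is shaped like the stand but purple is not meant.

How it is judged:
By the outcome, as a careful person would: the job done as asked, in the order asked, and still so for the second after the job is handed in, while the arm keeps its last pose, push and grip.
It also fails if it takes over 51 s, if anything falls off the work surface, if the arm or the gripper's body presses on something with over 40 N, if the wrist force passes 120 N, or if a joint passes its speed limit or range.

## Robot

A 6-joint arm with a two-finger parallel gripper is mounted at the origin on the work surface. World frame = base frame: x ahead of the robot, y to its left, z up, the work surface at z = 0. Lengths are in mm, angles in degrees, forces in N, time in s.
With the tool pointing down it reaches from about 300 to 850 mm from the base axis. Payload 4.2 kg.
Tool frame: the origin (TCP) lies at the centre of the arm's flange, where the gripper is bolted on; the fingertips stand 191 mm ahead of it and the grasp point (between the pads) lies 172 mm ahead of it; y points along the fingers, x is the direction in which the jaws open and shut, and the axes are right-handed (so a half turn about y gives the same grasp; the last joint's range is limited). The gripper opens to 91 mm and grips with 3 to 60 N. Pads are 32 mm wide; open, the fingers measure 118 mm over their backs; the gripper's body (76 mm by 178 mm) begins 60 mm behind the grasp point.
Start: joints at [72.823, 18.312, 89.639, -0, 72.044, -1.146], TCP at [158.791, 552.638, 404.776] pointing down, gripper open.
Joint ranges: [-177.97, 177.97], [-48.28, 115.42], [12.27, 149.76], [-77.06, 257.06], [2.81, 150.46], [-146.56, 146.56]. Speed limits (degrees/s): [147.25, 147.25, 180, 180, 180, 180].

## Interface

Orientations are given as [roll, pitch, yaw] about the fixed x, y, z axes, in that order (R = Rz(yaw) Ry(pitch) Rx(roll)).
In Python, from workcell import env gives the robot as it stands.
- The arm moves only by the tool carry_out, never from a script. Its argument "increments" is a list of rows, each a list of 3 entries, a list of its own where there are three numbers: the turn, a rotation vector about the tool's x, y, z in rad, then the shift along the tool's x, y, z in mm, then the closure, from 0 (fully open) to 1 (shut). In form: [[[wx, wy, wz], [dx, dy, dz], claw], ...]. A call has 1 to 10 rows; each row is the pose to reach, as a shift and turn from the pose commanded when the call began, along the tool's axes at that moment; what a row does not reach only later rows make up. A row lasts 1/12 s, in which the tool goes at most 41.7 mm and 7.16 degrees, less where a joint would pass 70% of its speed; a pose out of reach is approached as far as the arm can. A call with a gripper value outside its range is refused whole. The fingers move at their own pace and stop on an object; "force" is the grip in N (left out, the last holds). Time passes only in rows, so rows that repeat a pose let the fingers close. It gives the time, the measured TCP pose, the force and the opening at its end, in the units of the state.
- env.state(): the state, without advancing time (a new reading comes with each control period).
- env.grab_frame(name): name is "scene" or "top" or "wrist"; returns a dict with "frame" (420x560x3 uint8, blue, green, red), "z_map" (420x560 float32, mm along the optical axis (not along the pixel's ray), 0 where there is no reading), "camera_matrix" (3x3 intrinsics, pixels), "rvec" (rotation vector, rad) and "tvec" (3), from world to camera coordinates, as OpenCV has them; the wrist camera has in their place "hand_eye" (4x4, takes a point from camera to tool coordinates, whose origin is the TCP and whose axes are the tool frame's). Camera axes: x right, y down, z forward; pixel columns grow to the right and rows downward; lengths in mm; the calibration is good to about 2 mm. A picture is of the moment at which its call begins: read the wrist's pose just before it.
- env.job_done(): hands the job in, once; it reports no verdict.
The state is a dict: "time_s": time; "qpos": joint angles; "qvel": joint speeds; "effort": joint torques, N m; "ee_pos": TCP position; "ee_rot": TCP orientation; "force": force on the tool from outside, world axes, zero at the start; "torque": the same for the moment, N m; "gripper_width": finger opening in mm.
Only numpy, scipy, OpenCV 4.12 (cv2) and the standard library are available. Lean on these libraries where they do the work, as an engineer would, in place of code of your own. Each camera call takes 0.05 s, during which the arm holds its last target. There are 200 camera calls.

## Working session

There is one attempt and no reset: what is moved stays moved. The work goes in short steps, Python scripts to look and compute and a tool call to move; the robot and the scene stay as the last step left them, time stands still between calls to the robot, and variables do not carry over. Pictures are saved under pics/ and viewed, about 8 in all and at most 12, crops included, and the job is handed in when it is done.

Besides the shell and the picture viewer there is one more tool, called after ">>>" as a command line: name --argument value ..., lists and objects as JSON in quotes. carry_out: Moves the arm, as the interface text tells. Its arguments: {"type":"object","properties":{"increments":{"type":"array","items":{"type":"array"}},"force":{"type":"number"}},"required":["increments"]}

```bash
mkdir -p pics; ls; cat > h.py <<'E'
import numpy as np, cv2
from scipy.spatial.transform import Rotation as R
from workcell import env
def grab(n):
    s=env.state(); f=env.grab_frame(n)
    if n=="wrist":
        T=np.eye(4);T[:3,:3]=R.from_euler('xyz',s['ee_rot'],degrees=True).as_matrix();T[:3,3]=s['ee_pos']
        M=T@np.array(f['hand_eye'])
    else:
        W=np.eye(4);W[:3,:3]=cv2.Rodrigues(np.array(f['rvec'],float))[0];W[:3,3]=np.ravel(f['tvec']);M=np.linalg.inv(W)
    f['M']=M; return f
def ray(f,u,v):
    d=np.linalg.inv(f['camera_matrix'])@[u,v,1]; return f['M'][:3,3], f['M'][:3,:3]@d
def at_z(f,u,v,z):
    o,d=ray(f,u,v); return o+d*(z-o[2])/d[2]
def pt(f,u,v):
    o,d=ray(f,u,v); return o+d*f['z_map'][int(v),int(u)]
def cloud(f):
    h,w=f['z_map'].shape; u,v=np.meshgrid(np.arange(w),np.arange(h))
    p=np.stack([u,v,np.ones_like(u)],-1)@np.linalg.inv(f['camera_matrix']).T*f['z_map'][...,None]
    return p@f['M'][:3,:3].T+f['M'][:3,3]
def proj(f,p):
    W=np.linalg.inv(f['M']); q=f['camera_matrix']@(W[:3,:3]@np.array(p)+W[:3,3]); return q[:2]/q[2]
E
python3 - <<'E'
from h import *
import pickle
print(env.state())
for n in("scene","top"):
    f=grab(n); cv2.imwrite(f'pics/{n}1.png',f['frame']); pickle.dump(f,open(n+'.pkl','wb')); print(n,f['M'].round(2).tolist(),np.array(f['camera_matrix']).round(1).tolist())
E
```

```text
pics
{'time_s': 0.0, 'qpos': array([ 7.28238412e+01,  1.83525100e+01,  8.97058758e+01, -6.81055308e-04,
        7.20419119e+01, -1.14733894e+00]), 'qvel': array([ 0.10924923,  0.04640505, -0.09517867, -0.02977127, -0.02456291,
       -0.03749664]), 'effort': array([-1.02901853e-03, -4.12441242e+01, -2.31963587e+01,  7.23328209e-02,
        4.58930223e-02, -1.67340440e-04]), 'ee_pos': array([158.73809521, 552.49283164, 403.91485283]), 'ee_rot': array([-89.99863906,   0.10029056,  73.9713919 ]), 'force': array([ 0.25428785,  0.06215574, -0.45072624]), 'torque': array([-0.00028606, -0.05165295,  0.02015769]), 'gripper_width': 91.15344373985447}
scene [[0.86, 0.26, -0.43, 937.67], [0.5, -0.49, 0.72, -867.43], [-0.02, -0.83, -0.55, 815.41], [0.0, 0.0, 0.0, 1.0]] [[479.7, 0.0, 283.4], [0.0, 479.7, 213.9], [0.0, 0.0, 1.0]]
top [[0.02, -0.99, 0.13, 248.47], [-1.0, -0.02, -0.02, 12.5], [0.02, -0.13, -0.99, 1406.95], [0.0, 0.0, 0.0, 1.0]] [[451.1, 0.0, 274.1], [0.0, 451.1, 206.3], [0.0, 0.0, 1.0]]
```

View pics/scene1.png

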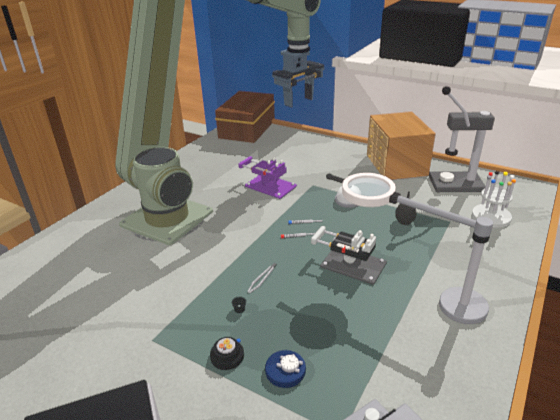

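View pics/top1.png

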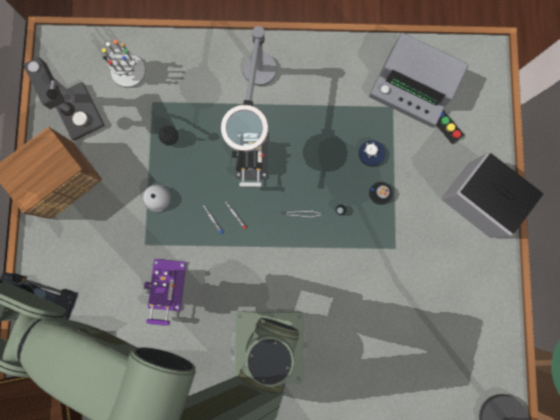

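The top view shows the black stand near (248,160), with its pull bar at about (250,183). The lens is at (245,128), and the hinge post top is near (258,35) with its foot at (260,70). The only look-alike for the stand is the purple one at (167,285), with its bar at (157,322). For the magnifier, the microscope-like thing at (60,95) is no match. I choose the black stand and will check it in a close crop.

```bash
python3 - <<'E'
from h import *
import pickle
T=pickle.load(open('top.pkl','rb'));S=pickle.load(open('scene.pkl','rb'))
a=cv2.resize(T['frame'][20:220,190:320],None,fx=3,fy=3,interpolation=cv2.INTER_CUBIC)
b=cv2.resize(S['frame'][160:290,290:420],None,fx=3,fy=3,interpolation=cv2.INTER_CUBIC)
c=np.zeros((600,790,3),np.uint8);c[:600,:390]=a;c[:390,400:790]=b
cv2.imwrite('pics/crop1.png',c)
for n,f in(('T',T),('S',S)):
    C=cloud(f);P=C.reshape(-1,3);P=P[(f['z_map'].ravel()>0)]
    m=(P[:,2]>215)&(P[:,2]<255)&(P[:,0]>350)&(P[:,0]<900)&(abs(P[:,1])<250)
    Q=P[m];print(n,len(Q),Q.min(0).round(),Q.max(0).round())
    # lens line: bin along x
    for x in range(350,900,25):
        q=Q[(Q[:,0]>=x)&(Q[:,0]<x+25)]
        if len(q):print(x,len(q),q[:,1].min().round(),np.median(q[:,1]).round(),q[:,1].max().round(),np.median(q[:,2]).round())
E
```

```text
T 2373 [490.  16. 216.] [895. 137. 253.]
475 20 83.0 88.0 96.0 238.0
500 48 81.0 88.0 96.0 239.0
525 77 58.0 82.0 98.0 238.0
550 293 26.0 76.0 128.0 241.0
575 398 16.0 75.0 136.0 237.0
600 413 16.0 78.0 137.0 237.0
625 376 19.0 76.0 134.0 237.0
650 202 33.0 74.0 119.0 243.0
675 64 55.0 66.0 80.0 240.0
700 52 56.0 64.0 72.0 240.0
725 51 54.0 62.0 70.0 240.0
750 53 49.0 57.0 65.0 239.0
775 52 47.0 55.0 63.0 239.0
800 51 45.0 53.0 61.0 239.0
825 50 42.0 48.0 56.0 239.0
850 116 29.0 43.0 60.0 244.0
875 57 29.0 46.0 60.0 248.0
S 2554 [491.  13. 215.] [892. 142. 251.]
475 17 80.0 85.0 93.0 238.0
500 53 77.0 85.0 98.0 237.0
525 42 58.0 82.0 91.0 238.0
550 247 24.0 77.0 123.0 239.0
575 323 14.0 73.0 137.0 237.0
600 354 13.0 67.0 142.0 237.0
625 332 15.0 67.0 136.0 237.0
650 216 31.0 58.0 118.0 242.0
675 104 54.0 62.0 82.0 239.0
700 75 54.0 60.0 69.0 238.0
725 80 52.0 57.0 68.0 237.0
750 84 47.0 53.0 64.0 238.0
775 83 44.0 50.0 59.0 238.0
800 89 42.0 48.0 59.0 237.0
825 93 39.0 45.0 56.0 238.0
850 184 26.0 37.0 61.0 239.0
875 178 27.0 35.0 60.0 240.0
```

View pics/crop1.png

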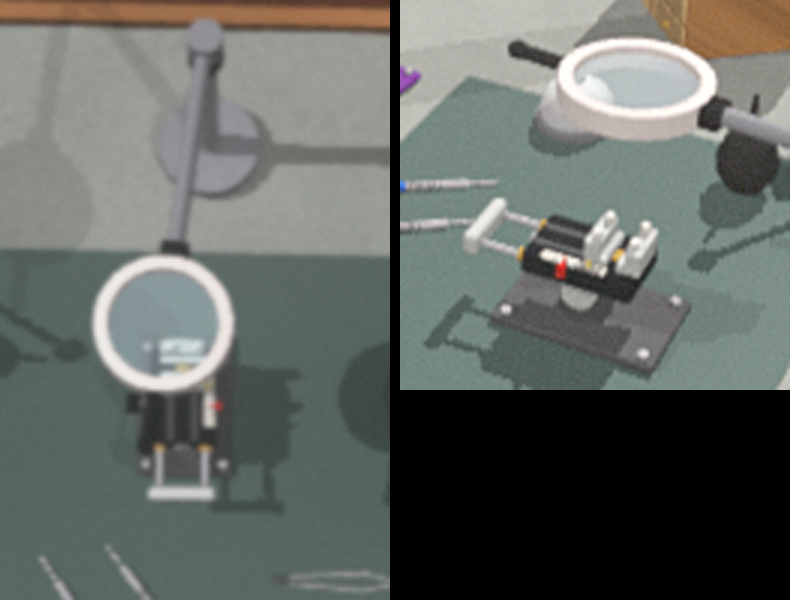

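The close crop confirms it: black stand with aluminium bar, red rider and white scale, under the white-rimmed lens. The lens measures about (611,76) and the handle about (527,87) at z 232. That is consistent with the hinge at (879,43). I'll swing the lens to -y, where the space is free. First I measure the bar.

```bash
cat > bar.py <<'E'
from h import *
import pickle,sys
for n in("top","scene"):
    f=pickle.load(open(n+'.pkl','rb'))
    C=cloud(f);img=f['frame'].astype(int)
    m=(C[...,2]>56)&(C[...,2]<80)&(C[...,0]>440)&(C[...,0]<530)&(abs(C[...,1]-60)<70)&(img.min(-1)>135)
    P=C[m]; print(n,len(P),P.min(0).round(),P.max(0).round())
    (c,s,a)=cv2.minAreaRect(P[:,:2].astype(np.float32)); print(c,s,a)
    hsv=cv2.cvtColor(f['frame'],cv2.COLOR_BGR2HSV)
    r=((hsv[...,0]<8)|(hsv[...,0]>172))&(hsv[...,1]>150)&(C[...,2]>55)&(C[...,2]<95)&(abs(C[...,0]-570)<70)&(abs(C[...,1]-60)<80)
    v,u=np.where(r)
    if len(u): print('red',len(u),u.mean(),v.mean(),np.median(C[r],0).round(1))
E
python3 bar.py
```

```text
top 124 [479.  35.  62.] [529.  95.  80.]
(504.0006103515625, 65.14138793945312) (50.34813690185547, 60.25582504272461) 0.32874441146850586
scene 192 [477.  30.  57.] [529.  95.  77.]
(503.6138000488281, 63.11112976074219) (52.06578826904297, 65.36276245117188) 3.0902631282806396
red 16 343.0625 249.8125 [573.4  29.3  71.1]
```

>>> carry_out --increments '[[[0,0.12,0],[-30,0,-20],1],[[0,0.24,0],[-60,0,-45],1],[[0,0.36,0],[-95,0,-80],1],[[0,0.48,0],[-130,0,-115],1],[[0,0.6,0],[-165,0,-150],1],[[0,0.72,0],[-200,0,-190],1],[[0,0.84,0],[-225,0,-230],1],[[0,0.96,0],[-240,0,-260],1],[[0,1.08,0],[-250,0,-290],1],[[0,1.2,0],[-255,0,-320],1]]'

```text
time_s: 0.93
ee_pos: [387.9, 221.8, 404.8]
ee_rot: [-90.0, 0.0, 4.9]
force: [0.7, 0.4, -0.5]
gripper_width: 27.0
```

```bash
cat > arc.py <<'E'
import numpy as np
# pose (x,y,yaw) list -> increments relative to commanded start
def inc(p0,ps):
    x0,y0,a0=p0;c,s=np.cos(a0),np.sin(a0)
    return [[round(-(a-a0),3),round(c*(x-x0)+s*(y-y0),1),round(-s*(x-x0)+c*(y-y0),1)] for x,y,a in ps]
H=np.array([879,43.])
def pose(th,off=22.5):
    u=np.array([np.cos(th),np.sin(th)]);n=np.array([u[1],-u[0]])  # n -> +y side
    p=H+355*u+off*n; return (*p,th-np.pi)
d=np.deg2rad
A=pose(d(173),48);print(A,inc((396.2,218.9,d(5.22)),[A]))
ths=[d(t) for t in np.linspace(173,229,29)]
L=[A]+[pose(t) for t in ths]
for k in range(0,29,10):print(k,inc(L[k],L[k+1:k+11]))
E
python3 arc.py
```

```text
(np.float64(532.4958446507778), np.float64(133.90583218761083), np.float64(-0.12217304763960302)) [[np.float64(0.213), np.float64(128.0), np.float64(-97.0)]]
0 [[np.float64(-0.0), np.float64(0.0), np.float64(-25.5)], [np.float64(-0.035), np.float64(-0.6), np.float64(-37.9)], [np.float64(-0.07), np.float64(-0.7), np.float64(-50.3)], [np.float64(-0.105), np.float64(-0.4), np.float64(-62.7)], [np.float64(-0.14), np.float64(0.3), np.float64(-75.1)], [np.float64(-0.175), np.float64(1.5), np.float64(-87.5)], [np.float64(-0.209), np.float64(3.1), np.float64(-99.8)], [np.float64(-0.244), np.float64(5.1), np.float64(-112.1)], [np.float64(-0.279), np.float64(7.6), np.float64(-124.2)], [np.float64(-0.314), np.float64(10.4), np.float64(-136.3)]]
10 [[np.float64(-0.035), np.float64(-0.6), np.float64(-12.4)], [np.float64(-0.07), np.float64(-0.7), np.float64(-24.8)], [np.float64(-0.105), np.float64(-0.4), np.float64(-37.2)], [np.float64(-0.14), np.float64(0.3), np.float64(-49.6)], [np.float64(-0.175), np.float64(1.5), np.float64(-62.0)], [np.float64(-0.209), np.float64(3.1), np.float64(-74.3)], [np.float64(-0.244), np.float64(5.1), np.float64(-86.6)], [np.float64(-0.279), np.float64(7.6), np.float64(-98.7)], [np.float64(-0.314), np.float64(10.4), np.float64(-110.8)], [np.float64(-0.349), np.float64(13.7), np.float64(-122.8)]]
20 [[np.float64(-0.035), np.float64(-0.6), np.float64(-12.4)], [np.float64(-0.07), np.float64(-0.7), np.float64(-24.8)], [np.float64(-0.105), np.float64(-0.4), np.float64(-37.2)], [np.float64(-0.14), np.float64(0.3), np.float64(-49.6)], [np.float64(-0.175), np.float64(1.5), np.float64(-62.0)], [np.float64(-0.209), np.float64(3.1), np.float64(-74.3)], [np.float64(-0.244), np.float64(5.1), np.float64(-86.6)], [np.float64(-0.279), np.float64(7.6), np.float64(-98.7)], [np.float64(-0.314), np.float64(10.4), np.float64(-110.8)]]
```

>>> carry_out --increments '[[[0,0.07,0],[40,0,-10],1],[[0,0.14,0],[75,0,-30],1],[[0,0.21,0],[105,0,-60],1],[[0,0.213,0],[123,0,-85],1],[[0,0.213,0],[123,0,-97],1],[[0,0.213,0],[123,0,-97],1]]'

```text
time_s: 1.43
ee_pos: [519.8, 136.7, 403.9]
ee_rot: [-90.1, 0.1, -7.2]
force: [-1.3, -0.9, 0.3]
gripper_width: 0.3
```

>>> carry_out --increments '[[[0,0,0],[0,0,-13],1],[[0,0,0],[0,0,-25],1],[[0,-0.035,0],[0,0,-38],1],[[0,-0.07,0],[0,0,-50],1],[[0,-0.105,0],[0,0,-63],1],[[0,-0.14,0],[0.5,0,-75],1],[[0,-0.175,0],[1.5,0,-87.5],1],[[0,-0.21,0],[3,0,-100],1],[[0,-0.245,0],[5,0,-112],1],[[0,-0.28,0],[7.5,0,-124],1]]'

```text
time_s: 2.27
ee_pos: [510.1, 15.0, 405.0]
ee_rot: [-89.9, -0.0, 9.2]
force: [-0.3, 1.5, -1.1]
gripper_width: 0.8
```

>>> carry_out --increments '[[[0,-0.035,0],[0,0,-12.4],1],[[0,-0.07,0],[0,0,-25],1],[[0,-0.105,0],[0,0,-37],1],[[0,-0.14,0],[0.5,0,-49.5],1],[[0,-0.175,0],[1.5,0,-62],1],[[0,-0.21,0],[3,0,-74.5],1],[[0,-0.245,0],[5,0,-86.5],1],[[0,-0.28,0],[7.5,0,-99],1],[[0,-0.315,0],[10.5,0,-111],1],[[0,-0.35,0],[13.5,0,-123],1]]'

```text
time_s: 3.1
ee_pos: [542.9, -104.1, 404.9]
ee_rot: [-89.9, 0.1, 29.3]
force: [-1.4, 0.4, 0.1]
gripper_width: 0.5
```

>>> carry_out --increments '[[[0,-0.035,0],[0,0,-12.4],1],[[0,-0.07,0],[0,0,-25],1],[[0,-0.105,0],[0,0,-37],1],[[0,-0.14,0],[0.5,0,-49.5],1],[[0,-0.175,0],[1.5,0,-62],1],[[0,-0.21,0],[3,0,-74.5],1],[[0,-0.245,0],[5,0,-86.5],1],[[0,-0.28,0],[7.5,0,-97],1],[[0,-0.315,0],[10.5,0,-105],1],[[0,-0.33,0],[12,0,-110],1]]'

```text
time_s: 3.93
ee_pos: [607.6, -194.5, 404.8]
ee_rot: [-89.9, 0.0, 48.1]
force: [-0.9, 0.4, -0.4]
gripper_width: 0.4
```

>>> carry_out --increments '[[[0,0,0],[-5,0,15],1],[[0,0,0],[-20,0,40],1],[[0,0.1,0],[-50,0,70],0.7],[[0,0.2,0],[-80,0,95],0.62],[[0,0.3,0],[-110,0,110],0.62],[[0,0.4,0],[-140,0,120],0.62],[[0,0.5,0],[-165,0,125],0.62],[[0,0.6,0],[-185,0,125],0.62],[[0,0.7,0],[-200,0,125],0.62],[[0,0.8,0],[-200,0,125],0.62]]'

```text
time_s: 4.77
ee_pos: [379.3, -260.3, 405.2]
ee_rot: [-90.1, 0.0, 1.8]
force: [0.2, 0.6, 0.5]
gripper_width: 34.6
```

```bash
python3 - <<'E'
from h import *
import pickle
for n in("scene","top","wrist"):
    f=grab(n); pickle.dump(f,open(n+'.pkl','wb'))
    C=cloud(f);P=C.reshape(-1,3);P=P[(f['z_map'].ravel()>0)]
    if n!='wrist':
        m=(P[:,2]>221)&(P[:,2]<247)&(P[:,0]>500)&(P[:,0]<860)&(P[:,1]>-330)&(P[:,1]<0)
        Q=P[m].astype(np.float32);print(n,len(Q),Q.min(0).round(),Q.max(0).round())
S,T,W=[pickle.load(open(n+'.pkl','rb'))['frame'] for n in('scene','top','wrist')]
c=np.zeros((600,800,3),np.uint8)
c[:420,:560]=W; c[:220,560:800]=cv2.resize(T[60:280,150:390],None,fx=1,fy=1)
c[220:600,560:800]=cv2.resize(S[185:280,310:370],None,fx=4,fy=4,interpolation=cv2.INTER_CUBIC)
c[420:600,:400]=S[150:330,180:580][:,:380] if 0 else cv2.resize(S[150:330,180:560],(400,180))
cv2.imwrite('pics/look2.png',c); print(env.state()['ee_pos'],env.state()['ee_rot'])
E
python3 bar.py
```

```text
scene 3178 [ 602. -237.  222.] [843.  -0. 247.]
top 2074 [ 604. -236.  222.] [841.  -1. 247.]
[ 380.94504133 -259.32657769  405.05163845] [-9.00077608e+01 -3.93034600e-02  2.31917515e+00]
top 127 [478.  32.  62.] [528.  95.  80.]
(502.4901123046875, 62.987998962402344) (63.117347717285156, 49.746681213378906) 88.1679458618164
red 1 263.0 155.0 [573.7  27.6  78.3]
scene 192 [478.  28.  57.] [529. 100.  78.]
(503.2178955078125, 65.11924743652344) (49.53512954711914, 71.95321655273438) 2.7645838260650635
```

View pics/look2.png

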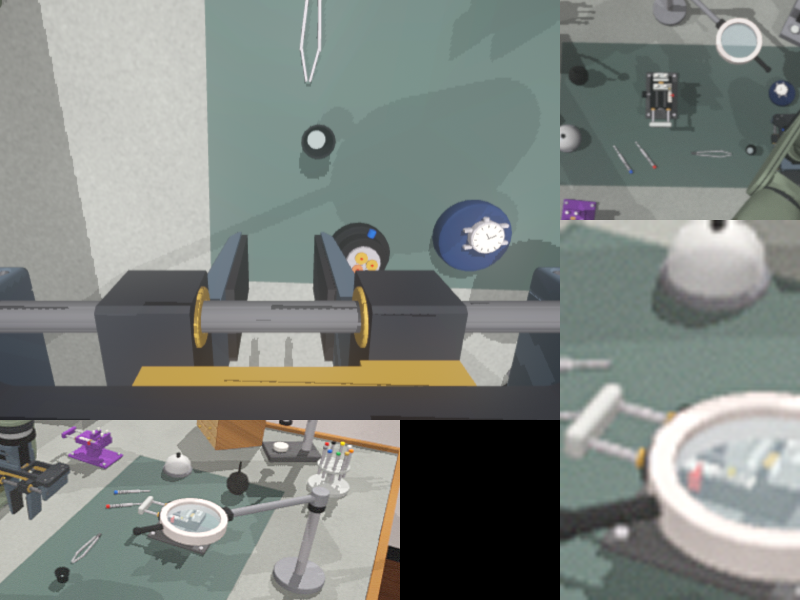

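The picture shows the lens at about (690,-150), to the -y side. The stand is uncovered in the top view, but the lens still blocks the scene camera's line to the index. I'll push it a few degrees further, for margin and for the view.

```bash
python3 - <<'E'
from arc import *
print('---')
def pose(th,off,r=360):
    u=np.array([np.cos(th),np.sin(th)]);n=np.array([u[1],-u[0]]);p=H+r*u+off*n; return (*p,th-np.pi)
A=pose(d(224),50);B=[pose(d(t),o) for t,o in((224,36),(226,24),(228,20),(230,20),(232,20),(234,20),(236,20))]
print([round(float(v),2) for v in A]);
for r in inc((380,-259.5,d(2.3)),[A]):print([float(v) for v in r])
for r in inc(A,B):print([float(v) for v in r])
E
```

```text
(np.float64(532.4958446507778), np.float64(133.90583218761083), np.float64(-0.12217304763960302)) [[np.float64(0.213), np.float64(128.0), np.float64(-97.0)]]
0 [[np.float64(-0.0), np.float64(0.0), np.float64(-25.5)], [np.float64(-0.035), np.float64(-0.6), np.float64(-37.9)], [np.float64(-0.07), np.float64(-0.7), np.float64(-50.3)], [np.float64(-0.105), np.float64(-0.4), np.float64(-62.7)], [np.float64(-0.14), np.float64(0.3), np.float64(-75.1)], [np.float64(-0.175), np.float64(1.5), np.float64(-87.5)], [np.float64(-0.209), np.float64(3.1), np.float64(-99.8)], [np.float64(-0.244), np.float64(5.1), np.float64(-112.1)], [np.float64(-0.279), np.float64(7.6), np.float64(-124.2)], [np.float64(-0.314), np.float64(10.4), np.float64(-136.3)]]
10 [[np.float64(-0.035), np.float64(-0.6), np.float64(-12.4)], [np.float64(-0.07), np.float64(-0.7), np.float64(-24.8)], [np.float64(-0.105), np.float64(-0.4), np.float64(-37.2)], [np.float64(-0.14), np.float64(0.3), np.float64(-49.6)], [np.float64(-0.175), np.float64(1.5), np.float64(-62.0)], [np.float64(-0.209), np.float64(3.1), np.float64(-74.3)], [np
[... 258 characters left out ...]
np.float64(-0.6), np.float64(-12.4)], [np.float64(-0.07), np.float64(-0.7), np.float64(-24.8)], [np.float64(-0.105), np.float64(-0.4), np.float64(-37.2)], [np.float64(-0.14), np.float64(0.3), np.float64(-49.6)], [np.float64(-0.175), np.float64(1.5), np.float64(-62.0)], [np.float64(-0.209), np.float64(3.1), np.float64(-74.3)], [np.float64(-0.244), np.float64(5.1), np.float64(-86.6)], [np.float64(-0.279), np.float64(7.6), np.float64(-98.7)], [np.float64(-0.314), np.float64(10.4), np.float64(-110.8)]]
---
[585.3, -171.11, 0.77]
[-0.728, 208.7, 80.1]
[-0.0, -0.0, -14.0]
[-0.035, -0.6, -38.6]
[-0.07, -0.5, -55.2]
[-0.105, -0.1, -67.7]
[-0.14, 0.7, -80.3]
[-0.175, 2.0, -92.8]
[-0.209, 3.7, -105.3]
```

>>> carry_out --increments '[[[0,-0.1,0],[20,0,30],1],[[0,-0.2,0],[45,0,65],1],[[0,-0.3,0],[75,0,90],1],[[0,-0.4,0],[110,0,105],1],[[0,-0.5,0],[145,0,105],1],[[0,-0.6,0],[175,0,95],1],[[0,-0.7,0],[200,0,85],1],[[0,-0.73,0],[207,0,80],1],[[0,-0.73,0],[207,0,80],1]]'

```text
time_s: 5.67
ee_pos: [587.3, -171.6, 403.8]
ee_rot: [-90.0, -0.0, 44.3]
force: [-0.1, -0.3, -0.4]
gripper_width: 0.5
```

>>> carry_out --increments '[[[0,0,0],[0,0,-14],1],[[0,-0.02,0],[0,0,-27],1],[[0,-0.035,0],[0,0,-39],1],[[0,-0.07,0],[0,0,-50],1],[[0,-0.09,0],[0,0,-60],1],[[0,-0.12,0],[0,0,-70],1],[[0,-0.14,0],[0.7,0,-80],1],[[0,-0.17,0],[1.5,0,-88],1],[[0,-0.175,0],[2,0,-93],1]]'

```text
time_s: 6.42
ee_pos: [651.1, -236.8, 404.7]
ee_rot: [-89.9, -0.0, 54.1]
force: [-0.6, 1.6, 0.1]
gripper_width: 0.6
```

>>> carry_out --increments '[[[0,-0.03,0],[0,0,-10],1],[[0,-0.05,0],[0,0,-18],1],[[0,-0.05,0],[0,0,-20],1],[[0,0,0],[-3,0,10],1],[[0,0.05,0],[-15,0,40],1],[[0,0.15,0],[-35,0,75],0.8],[[0,0.25,0],[-55,0,110],0.62],[[0,0.35,0],[-70,0,140],0.62],[[0,0.45,0],[-80,0,165],0.62],[[0,0.55,0],[-80,0,170],0.62]]'

```text
time_s: 7.25
ee_pos: [462.3, -201.2, 405.3]
ee_rot: [-89.9, 0.1, 22.2]
force: [0.0, 0.3, 0.4]
gripper_width: 30.7
```

```bash
python3 - <<'E'
from h import *
import pickle
for n in("scene","top"):
    f=grab(n); pickle.dump(f,open(n+'.pkl','wb'))
    C=cloud(f);P=C.reshape(-1,3);P=P[(f['z_map'].ravel()>0)]
    m=(P[:,2]>221)&(P[:,2]<247)&(P[:,0]>600)&(P[:,0]<860)&(P[:,1]>-360)&(P[:,1]<-40)
    Q=P[m];print(n,len(Q),Q.min(0).round(),Q.max(0).round(),Q.mean(0))
f=pickle.load(open('wrist.pkl','rb'));print(np.array(f['hand_eye']).round(3).tolist(),f['camera_matrix'].tolist())
E
python3 bar.py
```

```text
scene 3388 [ 672. -288.  221.] [833. -40. 247.] [ 742.66197034 -184.95621328  237.78841531]
top 1972 [ 671. -288.  221.] [827. -40. 247.] [ 739.98450252 -176.92102333  238.35159418]
[[1.0, 0.0, 0.0, -0.306], [-0.0, -0.291, 0.957, 19.996], [0.0, -0.957, -0.291, 83.353], [0.0, 0.0, 0.0, 1.0]] [[349.98955779909454, 0.0, 280.55780045868084], [0.0, 349.98955779909454, 207.1407387898465], [0.0, 0.0, 1.0]]
top 125 [478.  32.  62.] [529.  95.  79.]
(502.6711730957031, 62.42654037475586) (62.654300689697266, 49.76704406738281) 86.55274963378906
scene 191 [478.  30.  56.] [530.  95.  77.]
(503.0456848144531, 61.21089553833008) (64.26848602294922, 51.549591064453125) 86.17041778564453
red 15 343.1333333333333 249.66666666666666 [573.3  28.4  72.1]
```

>>> carry_out --increments '[[[0,0.08,0],[20,5,20],0.62],[[0,0.16,0],[45,15,40],0.62],[[0,0.24,0],[75,35,60],0.62],[[0,0.32,0],[100,60,75],0.62],[[0,0.387,0],[120,80,83],0.62],[[0,0.387,0],[134,95,83],0.62],[[0,0.387,0],[134,95,83],0.62],[[0,0.387,0],[134,95,83],0.62]]'

```text
time_s: 8.02
ee_pos: [559.6, -74.0, 308.7]
ee_rot: [-90.0, 0.1, 0.5]
force: [0.2, 1.3, 0.2]
gripper_width: 34.7
```

```bash
python3 - <<'E'
from h import *
import pickle
f=grab('wrist'); pickle.dump(f,open('wrist.pkl','wb'));print(env.state()['ee_pos'],env.state()['ee_rot'])
I=f['frame']
c=np.zeros((600,800,3),np.uint8)
uv=proj(f,[573,30,78]);u,v=uv.round().astype(int);print(uv)
y0=max(0,v-50);x0=max(0,u-66)
c[:600]=cv2.resize(I[y0:y0+100,x0:x0+133],(800,600),interpolation=cv2.INTER_CUBIC);print(x0,y0)
s=cv2.resize(I,(280,210));c[390:,:280]=s
cv2.imwrite('pics/w1.png',c)
E
```

```text
[559.29218867 -74.48859692 309.77054568] [-9.00110427e+01  6.68944251e-03  4.56910251e-01]
[307.44479416  62.32940271]
241 12
```

View pics/w1.png

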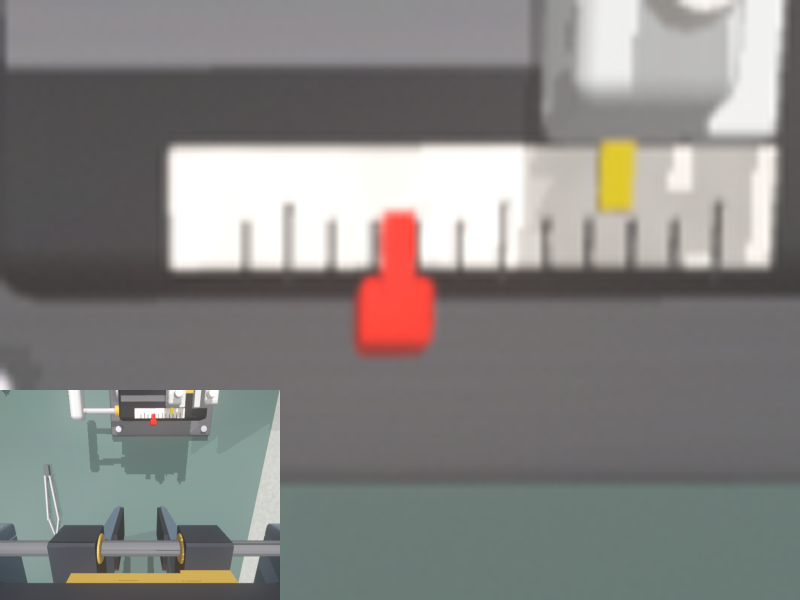

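```bash
python3 - <<'E'
from h import *
import pickle
f=pickle.load(open('wrist.pkl','rb'));C=cloud(f);I=f['frame']
a=at_z(f,343.4,47,78);b=at_z(f,307.5,47.3,78);print(a,b,np.linalg.norm(a-b),np.degrees(np.arctan2((a-b)[1],(a-b)[0])))
tick=7.115*np.linalg.norm(at_z(f,320,50,76)-at_z(f,319,50,76));print('tick',tick)
e=[at_z(f,241+x/6.015,12+y/6,76) for x,y in((168,269),(775,269))];d=e[1]-e[0];print('scale',e,np.degrees(np.arctan2(d[1],d[0])))
m=(C[...,2]>68)&(C[...,2]<78)&(C[...,0]>460)&(C[...,0]<510)&(I.min(-1)>100)
P=C[m];print('bar top',len(P),P.min(0),P.max(0),np.median(P,0))
g=cv2.cvtColor(I,cv2.COLOR_BGR2GRAY)
for r in (10,20,30):print(r,g[r,125:175].tolist())
m=(C[...,2]>5)&(C[...,2]<15)&(C[...,1]<60)&(C[...,0]>480)&(C[...,0]<690)
(c,s,an)=cv2.minAreaRect(C[m][:,:2].astype(np.float32));print('foot',c,s,an,C[m].min(0),C[m].max(0))
v,u=np.where(m);E=[]
for x in range(530,650,4):
    q=C[m];q=q[abs(q[:,0]-x)<3]
    if len(q):E.append((x,q[:,1].min()))
print(np.degrees(np.arctan(np.polyfit(*np.array(E).T,1)[0])),np.mean(E,0))
E
```

```text
[592.60262297  38.04935075  78.        ] [572.78271013  37.70768034  78.        ] 19.822857609631733 0.9876094834042657
tick 3.9758378394994263
scale [array([551.40561402,  32.85414672,  76.        ]), array([608.08983287,  33.39852984,  76.        ])] 0.550239498331099
bar top 1489 [476.32490621  31.26763561  68.05388683] [491.78771082  62.13373588  75.33720699] [485.678264    47.37444252  72.53422786]
10 [153, 153, 154, 154, 154, 154, 155, 155, 155, 155, 151, 153, 194, 228, 237, 243, 250, 254, 255, 255, 255, 254, 253, 252, 250, 250, 250, 252, 250, 245, 241, 236, 230, 224, 208, 189, 169, 155, 155, 152, 150, 147, 144, 149, 155, 157, 157, 157, 157, 157]
20 [154, 154, 154, 154, 155, 156, 155, 155, 155, 156, 155, 146, 137, 174, 226, 236, 242, 249, 254, 255, 255, 255, 254, 253, 252, 250, 250, 250, 252, 249, 245, 240, 236, 230, 223, 207, 188, 168, 157, 156, 152, 150, 148, 145, 152, 157, 158, 158, 158, 158]
30 [155, 155, 154, 155, 155, 156, 156, 156, 156, 156, 156, 157, 156, 159, 185, 226, 236, 242, 249, 254, 255, 255, 255, 254, 253, 252, 250, 249, 250, 252, 249, 245, 240, 235, 230, 222, 206, 187, 168, 158, 156, 153, 150, 147, 147, 155, 158, 158, 159, 158]
foot (588.3792724609375, 38.141319274902344) (150.1536102294922, 44.659603118896484) 0.4619962275028229 [513.30144307  15.23849151   5.69584093] [663.45532368  59.95789251  14.97482949]
0.5660512632006457 [588.          15.93426154]
```

Index tip is at (592.6,38) and the rider's point at (572.8,37.7), both at z 78. That gives a travel of 19.8 mm, within the 14–28 stated. Stand yaw is 0.5°. Bar centre is about (484.4,64.5), confirmed by the foot-edge distance of 22 mm. Next I move above the bar.

>>> carry_out --increments '[[[0,0,0],[-30,-10,10],0.62],[[0,0,0],[-60,-15,35],0.62],[[0,0,0],[-75,-15,70],0.62],[[0,0,0],[-75,-10,105],0.62],[[0,0,0],[-75,0,130],0.62],[[0,0,0],[-74.5,5,139],0.62],[[0,0,0],[-74.5,5,139],0.62],[[0,0,0],[-74.5,5,139],0.62],[[0,0,0],[-74.5,5,139],0.62]]'

```text
time_s: 8.82
ee_pos: [483.8, 63.0, 305.4]
ee_rot: [-90.0, -0.1, 0.3]
force: [-0.5, -0.5, -0.9]
gripper_width: 34.7
```

```bash
python3 - <<'E'
from h import *
f=grab('wrist');s=env.state();print(s['ee_pos'],s['ee_rot'],s['gripper_width'])
C=cloud(f);I=f['frame'];P=C[(C[...,2]>66)&(C[...,2]<78)&(C[...,0]>460)&(C[...,0]<510)&(C[...,1]>20)&(C[...,1]<110)&(I.min(-1)>120)]
print(len(P));print(P.min(0),P.max(0)) if len(P) else 0
print(proj(f,[484.5,64.5,73]),proj(f,[484.5,97.5,73]))
cv2.imwrite('pics/w2.png',I[120:420,100:460])
E
```

```text
[483.78715501  62.86052532 305.3579266 ] [-9.00141686e+01 -6.87765940e-02  2.67053649e-01] 34.31201954006682
2120
[476.7717574  32.3192931  66.0007169] [509.97961967  97.86772743  75.11648994]
[281.58324839 232.29904639] [281.93123884 182.59884339]
```

View pics/w2.png

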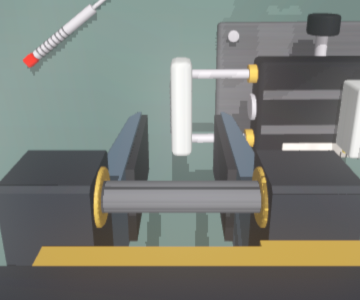

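>>> carry_out --increments '[[[0,0,0],[0.5,15,2],0.62],[[0,0,0],[0.5,30,2],0.62],[[0,0,0],[0.5,42,2],0.62],[[0,0,0],[0.5,48,2],0.62],[[0,0,0],[0.5,54,2],0.62],[[0,0,0],[0.5,54,2],0.62]]'

```text
time_s: 9.37
ee_pos: [483.9, 65.4, 250.1]
ee_rot: [-90.0, 0.1, 0.3]
force: [0.2, 0.0, 0.1]
gripper_width: 35.1
```

>>> carry_out --increments '[[[0,0,0],[0,7,0],0.62],[[0,0,0],[0,14,0],0.62],[[0,0,0],[0,14,0],0.62],[[0,0,0],[0,14,0],1],[[0,0,0],[0,14,0],1],[[0,0,0],[0,14,0],1],[[0,0,0],[0,14,0],1],[[0,0,0],[0,14,0],1],[[0,0,0],[0,14,0],1]]' --force 25

```text
time_s: 10.12
ee_pos: [484.2, 66.2, 237.0]
ee_rot: [-90.0, -0.1, 0.4]
force: [0.6, 0.2, -0.3]
gripper_width: 13.9
```

>>> carry_out --increments '[[[0,0,0],[-3,0,0],1],[[0,0,0],[-6,0,0],1],[[0,0,0],[-9,0,0],1],[[0,0,0],[-12,0,0],1],[[0,0,0],[-15,0,0],1],[[0,0,0],[-17,0,0],1],[[0,0,0],[-18.5,0,0],1],[[0,0,0],[-19.8,0,0],1],[[0,0,0],[-19.8,0,0],1],[[0,0,0],[-19.8,0,0],1]]' --force 35

```text
time_s: 10.95
ee_pos: [465.8, 66.0, 237.1]
ee_rot: [-90.0, -0.4, 0.4]
force: [7.5, -0.6, -6.5]
gripper_width: 13.7
```

```bash
python3 - <<'E'
from h import *
import pickle
s=env.state();print(s['ee_pos'],s['ee_rot'],s['force'],s['gripper_width'])
S=grab('scene');T=grab('top');W=grab('wrist')
pickle.dump((S,T,W),open('fin.pkl','wb'));s=env.state();print(s['ee_pos'])
c=np.zeros((600,800,3),np.uint8)
u,v=proj(S,[573,35,78]).round().astype(int);print('S',u-20,v-15);c[:300,:400]=cv2.resize(S['frame'][v-15:v+15,u-20:u+20],(400,300),interpolation=cv2.INTER_CUBIC)
u,v=proj(T,[573,35,78]).round().astype(int);print('T',u-20,v-15);c[:300,400:]=cv2.resize(T['frame'][v-15:v+15,u-20:u+20],(400,300),interpolation=cv2.INTER_CUBIC)
c[300:,:400]=cv2.resize(W['frame'],(400,300));c[300:,400:]=cv2.resize(S['frame'],(400,300))
cv2.imwrite('pics/fin.png',c)
E
```

```text
[465.82031597  66.00636046 237.06588319] [-89.99476277  -0.36132456   0.39466476] [ 7.45003756 -0.64441975 -6.5126289 ] 13.697717092773466
[465.8895079   66.01755661 237.03898647]
S 324 231
T 241 140
```

View pics/fin.png

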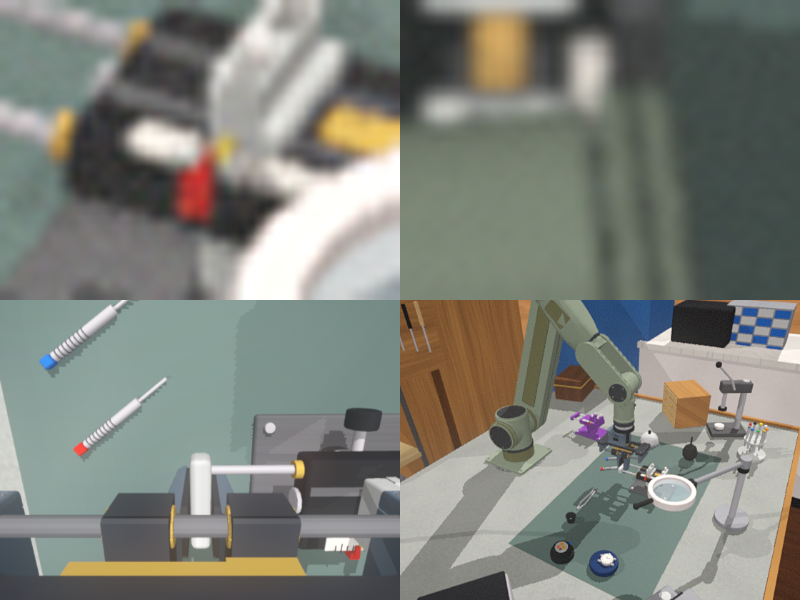

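```bash
python3 - <<'E'
from h import *
import pickle
S,T,W=pickle.load(open('fin.pkl','rb'))
p=proj(S,[572.8,37.7,78]);print(p,proj(S,[582.8,37.7,78])-p,proj(S,[572.8,47.7,78])-p)
I=S['frame'];h=cv2.cvtColor(I,cv2.COLOR_BGR2HSV)
win=np.s_[236:256,334:358]
H_,s,v=[h[win][...,k].astype(float) for k in range(3)]
vv,uu=np.mgrid[236:256,334:358]
for n,m in(('y',(H_>18)&(H_<34)&(s>90)&(uu<352)),('r',((H_<9)|(H_>170))&(s>120))):
    w=m*s; print(n,m.sum(),(uu*w).sum()/w.sum(),(vv*w).sum()/w.sum(),list(zip(uu[m],vv[m],s[m])))
E
```

```text
[344.44000991 245.50058984] [3.6551788  1.15263266] [ 1.61747514 -2.09919459]
y 2 346.0 245.45419847328245 [(np.int64(346), np.int64(245), np.float64(143.0)), (np.int64(346), np.int64(246), np.float64(119.0))]
r 16 343.08345221112694 249.78352353780315 [(np.int64(344), np.int64(247), np.float64(168.0)), (np.int64(342), np.int64(248), np.float64(163.0)), (np.int64(343), np.int64(248), np.float64(182.0)), (np.int64(344), np.int64(248), np.float64(189.0)), (np.int64(342), np.int64(249), np.float64(174.0)), (np.int64(343), np.int64(249), np.float64(185.0)), (np.int64(344), np.int64(249), np.float64(178.0)), (np.int64(342), np.int64(250), np.float64(171.0)), (np.int64(343), np.int64(250), np.float64(185.0)), (np.int64(344), np.int64(250), np.float64(186.0)), (np.int64(342), np.int64(251), np.float64(175.0)), (np.int64(343), np.int64(251), np.float64(187.0)), (np.int64(344), np.int64(251), np.float64(182.0)), (np.int64(342), np.int64(252), np.float64(146.0)), (np.int64(343), np.int64(252), np.float64(173.0)), (np.int64(344), np.int64(252), np.float64(160.0))]
```

The scene crop shows the yellow line still about 2–3 mm short of the rider. The measured flex agrees: TCP 1.5 mm short, plus 0.36° tilt, or 1.1 mm at the pads. I'll correct that.

>>> carry_out --increments '[[[0,0,0],[-1,0,0],1],[[0,0,0],[-2,0,0],1],[[0,0,0],[-2.7,0,0],1],[[0,0,0],[-2.7,0,0],1],[[0,0,0],[-2.7,0,0],1],[[0,0,0],[-2.7,0,0],1],[[0,0,0],[-2.7,0,0],1]]'

```text
time_s: 11.68
ee_pos: [463.4, 66.0, 237.1]
ee_rot: [-90.0, -0.4, 0.4]
force: [8.4, -0.5, -6.1]
gripper_width: 13.9
```

```bash
python3 - <<'E'
from h import *
import pickle
s=env.state();print(s['ee_pos'],s['ee_rot'],s['force'],s['gripper_width'])
M=R.from_euler('xyz',s['ee_rot'],degrees=True).as_matrix();print('grasp',s['ee_pos']+M@[0,172,0])
N=12
Ss=[grab('scene') for _ in range(N)];W=grab('wrist');S=Ss[0]
F=np.mean([x['frame'].astype(float) for x in Ss],0).astype(np.uint8)
pickle.dump((S,F,W),open('fin2.pkl','wb'))
c=np.zeros((600,800,3),np.uint8)
c[:300,:400]=cv2.resize(F[234:258,330:362],(400,300),interpolation=cv2.INTER_CUBIC)
c[:300,400:]=cv2.resize(F[234:258,330:362],(400,300),interpolation=cv2.INTER_NEAREST)
# wrist: bar/head gap crop
c[300:,:]=cv2.resize(W['frame'][210:420,240:520],(800,600),interpolation=cv2.INTER_CUBIC)[:300]
cv2.imwrite('pics/fin2.png',c)
C=cloud(W);I=W['frame']
P=C[(C[...,2]>67)&(C[...,2]<78)&(C[...,0]>440)&(C[...,0]<500)&(C[...,1]>85)&(C[...,1]<95)&(I.min(-1)>150)];print('bar',len(P),P.min(0),P.max(0))
m=(C[...,2]>5)&(C[...,2]<15)&(C[...,1]<115)&(C[...,1]>95)&(C[...,0]>490)&(C[...,0]<560);P=C[m];print('foot',P.min(0))
E
```

```text
[463.36172867  65.99264793 237.06584445] [-89.99483968  -0.39007824   0.39408624] [ 8.44546907 -0.53311605 -6.13725905] 13.874573171938735
grasp [464.5325871   66.01619282  65.06983131]
bar 649 [457.41089815  85.00986062  67.01721977] [498.82837787  94.98402679  74.69932783]
foot [512.30374868  95.00235938   5.03364238]
```

View pics/fin2.png

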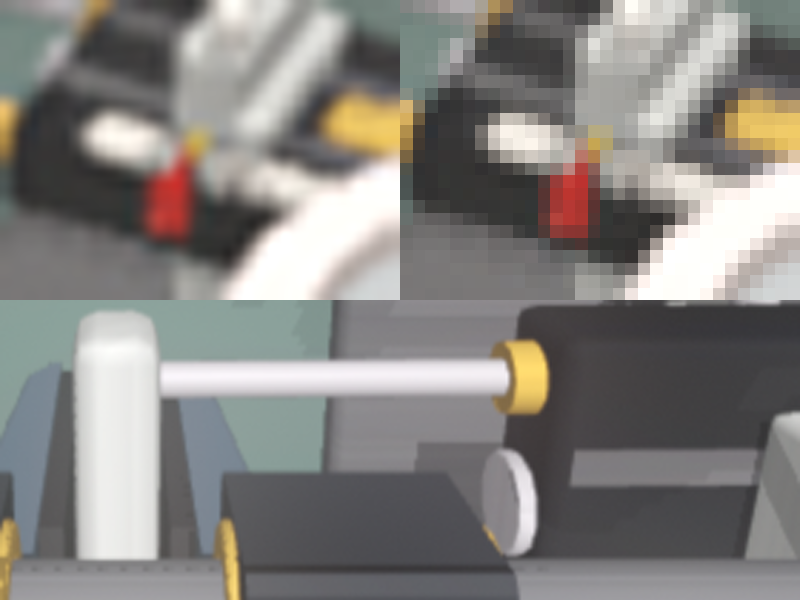

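```bash
python3 - <<'E'
from h import *
import pickle
S,F,W=pickle.load(open('fin2.pkl','rb'));A=pickle.load(open('scene.pkl','rb'))['frame']
k=8
up=lambda I:cv2.resize(I,None,fx=k,fy=k,interpolation=cv2.INTER_CUBIC)
for (u0,u1,v0,v1) in((340,360,228,248),(341,355,232,246),(338,352,238,248)):
    t=up(F[v0-20:v1+20,u0-20:u1+20])[20*k:-20*k,20*k:-20*k]
    a=up(A[v0-20:v1+20,u0-20:u1+20]);r=cv2.matchTemplate(a,t,cv2.TM_CCOEFF_NORMED)
    _,s,_,(x,y)=cv2.minMaxLoc(r);print(s,x/k-20,y/k-20)
for z in (78,95):print(z,proj(S,[592.6,50,z])-proj(S,[572.8,50,z]))
b=[at_z(W,240+x*.35,210+y*.35,z)for x,y,z in((77,350-300,73),(158,350-300,73),(330,350-300,10))];print(np.round(b,1).tolist())
E
```

```text
0.7019566893577576 7.0 1.875
0.8918901681900024 7.25 1.875
0.91092449426651 7.25 2.0
78 [7.22367941 2.25547001]
95 [7.28247543 2.23495938]
[[458.0, 96.2, 73.0], [470.4, 96.2, 73.0], [511.8, 73.2, 10.0]]
```

```bash
python3 -c "
from h import *
s=env.state();print(s['time_s'],s['ee_pos'],s['force'],s['gripper_width']);print(env.job_done())"
```

```text
12.3333 [463.33875874  65.99106282 237.05716283] [ 8.1323129  -0.50872576 -6.42692461] 13.917474599648786
the job is handed in; nothing more can be done
None
```

The stand is ready and the job is handed in at 12.3 s of the 51 s allowed. The jaw is drawn out to the size rider and the gripper still holds it there with a 35 N grip.

- **Magnifier:** I pushed it by its handle about 65° to the -y side. The lens centre is now at about (736, -186), which leaves the rim well over 100 mm clear of the stand.
- **Jaw travel:** The wrist camera showed 19.8 mm between the index and the rider. The first pull came up about 2.6 mm short because the arm flexed, so I corrected it by 2.7 mm.
- **Checks that agree:** The jaw's shift in the scene image matches 19.8 mm to within about 0.5 mm, the grasp point moved about 20 mm, and the bar position gives 20.2 mm. The pull of about 8 N is what the spring should give.
- **Check that disagrees:** The distance from the bar to the foot's edge in the wrist image gives only about 18.8 mm. I put this down to the camera calibration of about 2 mm, and left the jaw as it was.
- **Other things on the bench:** I moved nothing else on purpose and felt no unexpected contact. The rider reads at the same place as before. I did not measure the loose items again at the end.

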